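Shut the polisher's guard and shoot its safety bolt

ROBOT

A 7-joint arm with a two-finger parallel gripper is mounted at the origin on a cart in front of the work surface, level with it; the furniture and walls round the work are solid. World frame = base frame: x ahead of the robot, y to its left, z up, the work surface at z = 0. Lengths are in m, angles in rad, forces in N, time in s.
With the tool pointing down it reaches from about 0.4 to 0.85 m from the base axis. Payload 10.4 kg.
Tool frame: the origin (TCP) lies at the very end of the fingers, on their centre line; the grasp point (between the pads) lies 19 mm behind it; z points along the fingers, y is the direction in which the jaws open and shut (so a half turn about z gives the same grasp; the last joint's range is limited). The gripper opens to 87 mm and grips with 3 to 60 N. Pads are 19 mm wide; open, the fingers measure 117 mm over their backs; the gripper's body (75 mm by 190 mm) begins 51 mm behind the grasp point.
Start: joints at [-1.155, 0.332, -0.065, 1.46, 0.022, 1.35, -0.088], TCP at [0.266, 0.566, 0.223] pointing down, gripper open.
Joint ranges: [-2.6, 2.6], [-0.5, 2.12], [-1.47, 1.34], [0.16, 2.42], [-1.27, 4.41], [0.06, 2.06], [-2.6, 2.6]. Speed limits (rad/s): [2.22, 2.22, 2.79, 2.79, 3.14, 3.14, 3.14].

INTERFACE

Orientations are given as a unit quaternion [x, y, z, w].
In Python, from bench import read_state, imaging, r gives the robot as it stands. The module is installed in compiled form; this text tells all that it offers.
- The arm moves only by the tool move_arm, never from a script. Its argument "series" is a list of rows, each a list of 4 numbers: the shift along the tool's x, y, z in m, then the turn about the tool's z in rad. In form: [[x, y, z, roll], ...]. A call has 1 to 20 rows; each row is the pose to reach, as a shift and turn from the pose commanded when the call began, along the tool's axes at that moment; what a row does not reach only later rows make up. A row lasts 1/10 s, in which the tool goes at most 50 mm and 8.59 degrees, less where a joint would pass 70% of its speed; a pose out of reach is approached as far as the arm can. A call with a gripper value outside its range is refused whole. "claw" is the gripper's target within -1 to 1 (fully open at 1, half-way at 0, shut at -1), set as the call begins (left out, the last holds). The fingers move at their own pace and stop on an object; "newtons" is the grip in N (left out, the last holds). Time passes only in rows, so rows that repeat a pose let the fingers close. It gives the time, the measured TCP pose, the force and the opening at its end, in the units of the state.
- read_state(): the state, without advancing time (a new reading comes with each control period).
- imaging.camera(name): name is "scene" or "top"; returns (picture, depth): 384x512x3 uint8, red, green, blue; 384x512 float32, m along the optical axis (not along the pixel's ray), 0 where there is no reading.
- imaging.get_calibration(name): a dict with "camera_matrix" (3x3 intrinsics, pixels), "R" (3x3) and "t" (3): a world point X has camera coordinates R X + t. Camera axes: x right, y down, z forward; pixel columns grow to the right and rows downward; lengths in m; the calibration is good to about 2 mm. A picture is of the moment at which its call begins. get_calibration takes no time and is no camera call.
- r.close_job(): hands the job in, once; it reports no verdict.
The state is a dict: "time": time; "joint_positions": joint angles; "joint_vel": joint speeds; "joint_torque": joint torques, N m; "ee_pos": TCP position; "eef_rot": TCP orientation; "ft_force": force on the tool from outside, world axes, zero at the start; "torque": the same for the moment, N m; "width": finger opening in m.
Only numpy, scipy, OpenCV 4.12 (cv2) and the standard library are available. Lean on these libraries where they do the work, as an engineer would, in place of code of your own. Each camera call takes 0.05 s, during which the arm holds its last target.

TASK

Make the small specimen polisher safe to run. Push its raised guard down with the fingertips until it is fully shut, then hold the spring safety catch down with one fingertip while the other fingertip pushes the bolt's thumb piece to the left (as seen from the machine's front) until the bolt is fully home through the guard's ear; let the catch spring back up behind it and leave the machine alone. Only push and press: do not lift the guard, do not pinch or force the bolt or the catch, and leave the things standing around and on the machine where they are.

Things in the scene. Friction and masses are not known exactly. Their poses are not given: they have to be found in the camera images.
- polisher: small bench polisher, fixed: white housing 230 mm deep (x), 184 mm wide (y), flat aluminium deck 60 mm above its underside. Origin: centre of its underside. +x points from its front (black panel with dial and switch) to its rear, +y to the left seen from the front, z up. On the deck from front to rear: catch leaf, bolt, then the round bowl with the guard over it
- guard (a joint): guard angle, rad: 0 = fully shut, grows as it opens; starts raised, 0.35 to 0.75. Stiff hinge across the machine's rear (pin at x = +104 mm, 86 mm above the underside): it stays where it is left and goes down under about 1 to 4 N on its front bar. Only when fully shut is the hole of its ear in line with the bolt
- guard_edge (a point): top of the guard's front bar near its middle, just behind the 5 mm ridge along its edge: where to push it down; 108 mm from the hinge pin. The guard is a clear window in an aluminium frame, 115 mm from hinge to front edge, 126 mm wide, 8 mm thick. Shut, this point is 90 mm above the machine's underside. A steel ear with a 15 mm hole hangs at the bar's left end
- bolt (a joint): bolt travel, m: 0 = drawn back, 0.030 = fully home (hard stop), along the machine's +y; starts at 0 to 0.003. 1.5 N of friction: it stays where it is left. With the catch up, a lug on its bar meets the catch's toe at 0.004. At 0.030 its nose is through the guard's ear and in the keeper beyond
- thumb_piece (a point): middle of the top of the bolt's thumb piece: upright steel block 28 mm (x) by 10 mm (y), top 114 mm above the machine's underside; it slides with the bolt and is pushed on its -y face. What lies beside and below it (bar, saddles) reaches only 29 mm above the deck, so a fingertip may come down to 33 mm above the deck there, overlapping the block by 21 mm
- catch (a joint): catch leaf angle, rad: 0 = up (sprung), 0.26 = fully down (hard stop). From 0.15 on, its toe is clear below the bolt's lug. The toe is under the lug at bolt travels from 0.004 to 0.022; beyond that the leaf, when let go, springs up to 0 behind the lug and keeps the bolt home
- catch_leaf (a point): middle of the upper face of the catch leaf: ribbed steel plate, 42 mm (x) by 78 mm (y), hinged along its front edge, 26 mm in front of this point. Up, this point is 107 mm above the underside; 4 mm down frees the bolt, 7 mm (about 6 N) is fully down. Press it anywhere along y; a fingertip may slide along it. It lies 49 mm in front (-x) of the thumb piece's middle
- specimen_deck: loose bystander: resin specimen puck, diameter 30 mm, 22 mm high, on the front left corner of the deck; origin at the centre of its underside. Must stay
- syringe: loose bystander: polishing paste syringe 145 mm long, lying; origin under its middle. Must stay
- beaker: loose bystander: empty glass beaker, diameter 55 mm, 71 mm high; origin under its centre. Must stay
- petri_dish: loose bystander: glass dish, diameter 64 mm, 14 mm high; origin under its centre. Must stay
- loupe: loose bystander: black eye loupe, diameter 39 mm, 41 mm high; origin under its centre. Must stay
- tweezers: loose bystander: steel tweezers 120 mm long, lying; origin under their middle. Must stay

How it is judged:
By the outcome, as a careful person would: the job done as asked, in the order asked, and still so for the second after the job is handed in, with the robot touching nothing.
It also fails if it takes over 51 s, if anything falls off the work surface, if the arm or the gripper's body presses on something with over 40 N, if the wrist force passes 120 N, or if a joint passes its speed limit or range.

## Working session

There is one attempt and no reset: what is moved stays moved. The work goes in short steps, Python scripts to look and compute and a tool call to move; the robot and the scene stay as the last step left them, time stands still between calls to the robot, and variables do not carry over. Pictures are saved under pics/ and viewed, and the job is handed in when it is done.

Besides the shell and the picture viewer there is one more tool, called after "Request:" as a command line: name --pt "numbers of a row" for each row, then --argument value for the rest. move_arm: Moves the arm, as the interface text tells. Its arguments: {"type":"object","properties":{"series":{"type":"array","items":{"type":"array","items":{"type":"number"}}},"claw":{"type":"number"},"newtons":{"type":"number"}},"required":["series"]}

```bash
mkdir -p pics
cat > h.py <<'E'
import numpy as np, cv2
from bench import read_state, imaging, r
def snap(n,tag):
    p,d=imaging.camera(n); np.savez(f'{tag}.npz',p=p,d=d)
    cv2.imwrite(f'pics/{tag}.png',cv2.cvtColor(p,cv2.COLOR_RGB2BGR)); return p,d
def world(n,d,u,v):
    c=imaging.get_calibration(n);K=np.array(c['camera_matrix']);z=d[v,u]
    X=np.linalg.inv(K)@np.array([u,v,1.])*z
    return np.array(c['R']).T@(X-np.array(c['t']))
def cloud(n,d):
    c=imaging.get_calibration(n);K=np.array(c['camera_matrix'])
    v,u=np.mgrid[0:d.shape[0],0:d.shape[1]]
    X=np.stack([(u-K[0,2])/K[0,0]*d,(v-K[1,2])/K[1,1]*d,d],-1)
    return (X-np.array(c['t']))@np.array(c['R'])
E
python3 - <<'E'
from h import *
for n in('scene','top'):
    snap(n,n+'0'); c=imaging.get_calibration(n); print(n,c)
print(read_state())
E
```

```text
scene {'camera_matrix': array([[458.44046495,   0.        , 252.9128977 ],
       [  0.        , 458.44046495, 192.66207548],
       [  0.        ,   0.        ,   1.        ]]), 'R': array([[ 0.59068455, -0.80679498, -0.01317645],
       [-0.52686563, -0.37326689, -0.76359966],
       [ 0.61115004,  0.45798874, -0.64555553]]), 't': array([-0.13725378,  0.40456048,  1.08196341])}
top {'camera_matrix': array([[376.73744132,   0.        , 253.01901631],
       [  0.        , 376.73744132, 195.27559049],
       [  0.        ,   0.        ,   1.        ]]), 'R': array([[ 0.01945384, -0.9997343 ,  0.01236476],
       [-0.98114657, -0.02146766, -0.19206912],
       [ 0.19228353, -0.00839517, -0.9813035 ]]), 't': array([0.18989042, 0.50894028, 1.42708989])}
{'time': 0.1, 'joint_positions': array([-1.15455951,  0.33279045, -0.06470704,  1.46088048,  0.02160829,
        1.34990797, -0.08849105]), 'joint_vel': array([-0.00149588, -0.00124384,  0.00026349, -0.00162325, -0.00019497,
       -0.00082149, -0.00102998]), 'joint_torque': array([ 1.00434070e-03, -6.24544573e+01,  2.41326308e-02, -3.90715563e+01,
       -6.15774910e-02,  3.66077316e-02,  9.43180680e-05]), 'ee_pos': array([0.265404  , 0.56545161, 0.22183385]), 'eef_rot': array([ 2.17643846e-01,  9.76028043e-01, -6.36093178e-04, -1.08134801e-04]), 'ft_force': array([-0.5569101 ,  0.83736248, -0.01859486]), 'torque': array([-0.00806179,  0.014008  , -0.01328055]), 'width': 0.08711129344068731}
```

View pics/scene0.png

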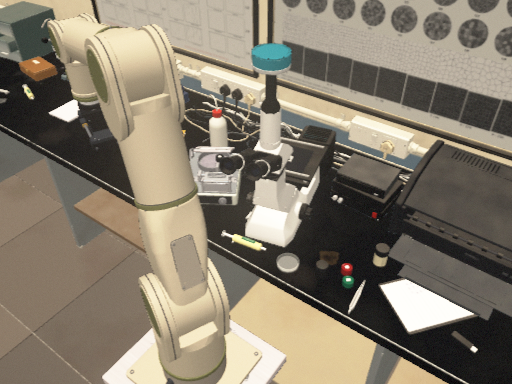

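View pics/top0.png

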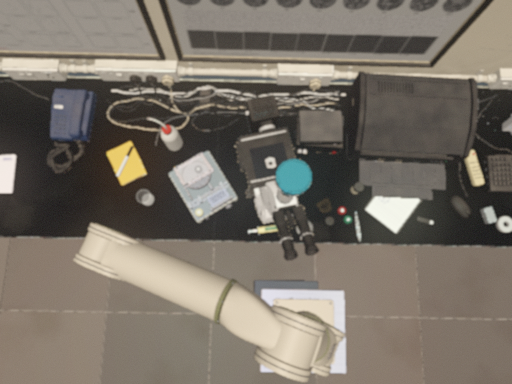

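The polisher shows in the top view around (203,187) and in the scene view around (215,172). The microscope stands to its right. I'll zoom in on both.

Run:
```python
from h import *
a=cv2.imread('pics/top0.png')[140:235,120:250]; cv2.imwrite('pics/topz.png',cv2.resize(a,None,fx=6,fy=6,interpolation=cv2.INTER_CUBIC))
b=cv2.imread('pics/scene0.png')[130:215,170:260]; cv2.imwrite('pics/scz.png',cv2.resize(b,None,fx=7,fy=7,interpolation=cv2.INTER_CUBIC))
d=np.load('top0.npz')['d']; C=cloud('top',d)
np.set_printoptions(linewidth=250,precision=0,suppress=True)
print((C[150:224:2,164:242:2,2]*1000).round().astype(int))
```

```text
[[  2  -2   3 ...  -4 167 167]
 [  2   5  -8 ...  -4 170 166]
 [ -1 -10   2 ...  -2 167 167]
 ...
 [ -7  -5   3 ...   2   3   1]
 [ -8  -1   0 ...  -4  -2  -4]
 [ -6  -3  -2 ...   2   1  -6]]
```

View pics/topz.png

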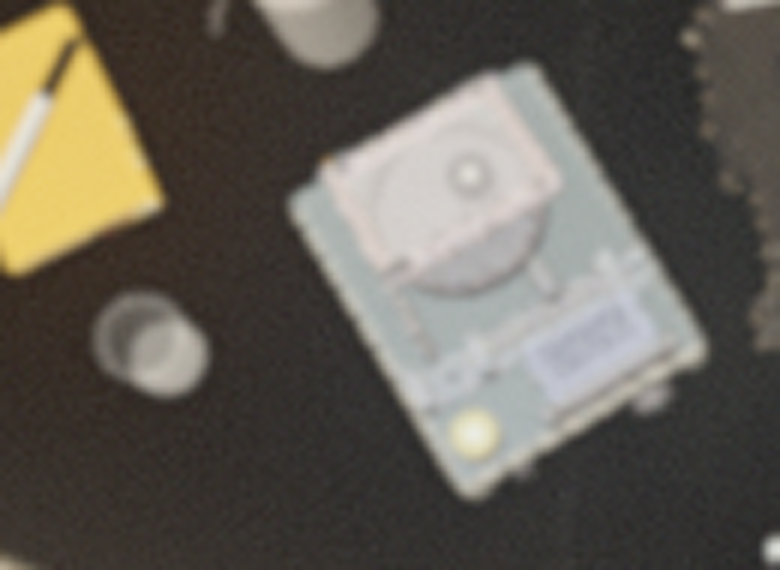

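View pics/scz.png

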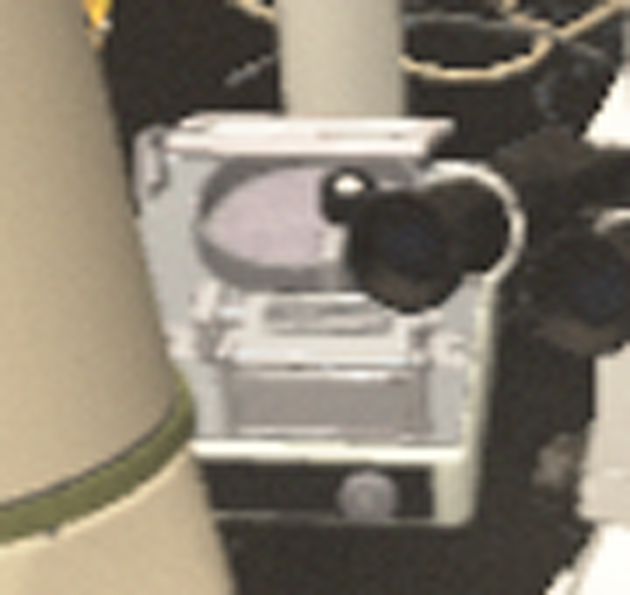

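```bash
cat >> h.py <<'E'
def ray_plane(n,uv,z):
    c=imaging.get_calibration(n);K=np.array(c['camera_matrix']);R=np.array(c['R']);t=np.array(c['t'])
    o=-R.T@t; uv=np.atleast_2d(uv).astype(float)
    dd=np.c_[(uv[:,0]-K[0,2])/K[0,0],(uv[:,1]-K[1,2])/K[1,1],np.ones(len(uv))]@R
    return o+dd*((z-o[2])/dd[:,2])[:,None]
def proj(n,X):
    c=imaging.get_calibration(n);K=np.array(c['camera_matrix'])
    q=(np.atleast_2d(X)@np.array(c['R']).T+np.array(c['t']))@K.T
    return q[:,:2]/q[:,2:]
E
python3 - <<'E'
from h import *
f=np.load('top0.npz');p,d=f['p'],f['d']; g=cv2.cvtColor(p,cv2.COLOR_RGB2GRAY)
m=np.zeros_like(g); m[148:226,162:242]=(g[148:226,162:242]>95)*255
n,l,s,c=cv2.connectedComponentsWithStats(m)
i=l[190,200]; i=i if i else 1+np.argmax(s[1:,4]); print(s[i],c[i])
m=(l==i).astype(np.uint8)*255
ct=max(cv2.findContours(m,0,2)[0],key=cv2.contourArea)[:,0]
W=ray_plane('top',ct,0.06)
r_=cv2.minAreaRect((W[:,:2]*1000).astype(np.float32)); print(r_); print(cv2.boxPoints(r_))
C=cloud('top',d)
er=cv2.erode(m,np.ones((3,3))); z=C[...,2][er>0]; print(np.histogram(z,bins=np.arange(0.0,.2,.01)))
# puck yellow
hsv=cv2.cvtColor(p,cv2.COLOR_RGB2HSV); ym=cv2.inRange(hsv,(20,50,120),(40,255,255));ym[:205]=0;ym[:,:190]=0;ym[:,206:]=0
vv,uu=np.nonzero(ym);print(len(uu),uu.mean(),vv.mean(),ray_plane('top',(uu.mean(),vv.mean()),.082))
E
```

```text
[ 168  150   70   73 2949] [202.24686334 185.57239742]
((535.9115600585938, 397.72186279296875), (255.5786895751953, 189.9437713623047), 33.00031280517578)
[[377.01294 407.77203]
 [480.4646  248.47237]
 [694.8102  387.6717 ]
 [591.3585  546.9714 ]]
(array([  4,   0,   1,   2,  43, 764, 493,  91, 199, 160, 376, 151, 131,
       130,  86,  10,   9,   1,   0]), array([0.  , 0.01, 0.02, 0.03, 0.04, 0.05, 0.06, 0.07, 0.08, 0.09, 0.1 ,
       0.11, 0.12, 0.13, 0.14, 0.15, 0.16, 0.17, 0.18, 0.19]))
2 197.0 269.0 [[0.21762791 0.40120239 0.082     ]]
```

Run:
```python
from h import *
f=np.load('top0.npz');p=f['p']; g=cv2.cvtColor(p,cv2.COLOR_RGB2GRAY)
x0,y0=150,140;S=8
G=cv2.resize(g[y0:y0+95,x0:x0+100],None,fx=S,fy=S,interpolation=cv2.INTER_CUBIC)
m=(G>95).astype(np.uint8)*255
m=cv2.morphologyEx(m,cv2.MORPH_CLOSE,np.ones((9,9)))
ct=max(cv2.findContours(m,0,1)[0],key=cv2.contourArea)[:,0].astype(float)
uv=(ct+.5)/S-.5+[x0,y0]
W=ray_plane('top',uv,0.06)[:,:2]*1000
c0=np.array([536,398.]);
for yaw in (31,33):
    a=np.deg2rad(yaw);R=np.array([[np.cos(a),np.sin(a)],[-np.sin(a),np.cos(a)]])
    L=(W-c0)@R.T
    for nm,ax,lo,hi,sg in(('left',1,-100,60,1),('right',1,-100,60,-1),('front',0,-75,75,-1)):
        o=1-ax
        bins=np.arange(lo,hi,8);P=[]
        for b in bins:
            q=L[(L[:,o]>=b)&(L[:,o]<b+8)&(sg*L[:,ax]>40)]
            if len(q): P.append((b,round(float(np.median(q[:,ax])),1)))
        print(yaw,nm,P, np.polyfit(*np.array(P).T,1))
```

```text
31 left [(np.int64(-100), 91.0), (np.int64(-92), 91.7), (np.int64(-84), 91.7), (np.int64(-76), 92.2), (np.int64(-68), 92.6), (np.int64(-60), 92.6), (np.int64(-52), 92.6), (np.int64(-44), 93.5), (np.int64(-36), 93.4), (np.int64(-28), 93.5), (np.int64(-20), 94.3), (np.int64(-12), 94.3), (np.int64(-4), 94.3), (np.int64(4), 95.2), (np.int64(12), 95.1), (np.int64(20), 95.3), (np.int64(28), 96.0), (np.int64(36), 95.9), (np.int64(44), 96.1), (np.int64(52), 96.8)] [3.52725564e-02 9.47515414e+01]
31 right [(np.int64(-100), -97.6), (np.int64(-92), -97.7), (np.int64(-84), -97.7), (np.int64(-76), -97.2), (np.int64(-68), -97.1), (np.int64(-60), -96.2), (np.int64(-52), -96.5), (np.int64(-44), -96.3), (np.int64(-36), -96.1), (np.int64(-28), -95.6), (np.int64(-20), -94.4), (np.int64(-12), -95.3), (np.int64(-4), -94.7), (np.int64(4), -94.8), (np.int64(12), -94.4), (np.int64(20), -93.7), (np.int64(28), -93.9), (np.int64(36), -93.5), (np.int64(44), -93.7), (np.int64(52), -93.2)] [ 3.14473684e-02 -9.47252632e+01]
31 front [(np.int64(-75), -112.9), (np.int64(-67), -117.0), (np.int64(-59), -125.2), (np.in
[... 1233 characters left out ...]
np.int64(4), -95.2), (np.int64(12), -94.6), (np.int64(20), -94.6), (np.int64(28), -94.9), (np.int64(36), -95.0), (np.int64(44), -95.3), (np.int64(52), -94.8)] [-2.56578947e-03 -9.47865789e+01]
33 front [(np.int64(-75), -115.8), (np.int64(-67), -115.2), (np.int64(-59), -122.9), (np.int64(-51), -128.5), (np.int64(-43), -127.5), (np.int64(-35), -120.4), (np.int64(-27), -115.2), (np.int64(-19), -115.7), (np.int64(-11), -115.2), (np.int64(-3), -115.6), (np.int64(5), -115.7), (np.int64(13), -115.3), (np.int64(21), -115.8), (np.int64(29), -114.9), (np.int64(37), -115.8), (np.int64(45), -119.4), (np.int64(53), -116.8), (np.int64(61), -115.4), (np.int64(69), -117.3)] [ 3.53508772e-02 -1.17704474e+02]
```

```bash
cat >> h.py <<'E'
YAW=np.deg2rad(33.0); ORG=np.array([.5379,.3992])
def loc(W):
    W=np.atleast_2d(W); a=YAW; R=np.array([[np.cos(a),np.sin(a)],[-np.sin(a),np.cos(a)]])
    return np.c_[(W[:,:2]-ORG)@R.T, W[:,2]]*1000
def wor(L):
    L=np.atleast_2d(L)/1000.; a=YAW; R=np.array([[np.cos(a),-np.sin(a)],[np.sin(a),np.cos(a)]])
    return np.c_[L[:,:2]@R.T+ORG, L[:,2]]
E
python3 - <<'E'
from h import *
Z=lambda P:(np.array(P,float)+.5)/6-.5+[120,140]
print('leaf',loc(ray_plane('top',Z([(527,352),(633,290),(658,338),(553,400)]),.107)).round(1))
print('puck',loc(ray_plane('top',Z([(475,432)]),.082)).round(1))
f=np.load('top0.npz');d=f['d'];C=cloud('top',d);L=loc(C.reshape(-1,3)).reshape(C.shape)
# enlarged rectified ortho view at z=.11
def rect(n,z,sc=4,xr=(-130,130),yr=(-110,110)):
    p=np.load(n+'0.npz')['p']
    X,Y=np.meshgrid(np.arange(xr[0],xr[1],1/sc),np.arange(yr[0],yr[1],1/sc),indexing='ij')
    uv=proj(n,wor(np.c_[X.ravel(),Y.ravel(),np.full(X.size,z)])).astype(np.float32).reshape(X.shape+(2,))
    im=cv2.remap(p,uv[...,0],uv[...,1],cv2.INTER_CUBIC)[::-1,::-1]
    return cv2.cvtColor(im,cv2.COLOR_RGB2BGR)
cv2.imwrite('pics/rt.png',rect('top',112,5,(-125,0),(-75,85)))
cv2.imwrite('pics/rs.png',rect('scene',112,5,(-125,0),(-75,85)))
# depth profile, local
for n in('top','scene'):
    f=np.load(n+'0.npz');d=f['d'];L=loc(cloud(n,d).reshape(-1,3));L=L[(d.ravel()>0)]
    for lo in range(-120,10,8):
        q=L[(L[:,0]>=lo)&(L[:,0]<lo+8)&(abs(L[:,1]+10)<20)&(L[:,2]>30)&(L[:,2]<160)]
        print(n,lo,len(q),np.percentile(q[:,2],[10,50,90]).round() if len(q) else '')
E
```

```text
leaf [[ -65.1    9.2  107. ]
 [ -66.   -67.5  107. ]
 [-100.5  -64.9  107. ]
 [ -99.8   10.9  107. ]]
puck [[-86.7  63.   82. ]]
top -120 15 [37. 45. 52.]
top -112 48 [ 52.  82. 105.]
top -104 22 [100. 102. 107.]
top -96 24 [100. 104. 108.]
top -88 21 [101. 105. 108.]
top -80 23 [103. 105. 110.]
top -72 22 [103. 105. 109.]
top -64 5 [ 85.  88. 106.]
top -56 24 [58. 79. 84.]
top -48 24 [ 77.  84. 110.]
top -40 15 [ 60.  65. 114.]
top -32 22 [ 54.  59. 110.]
top -24 17 [ 55.  58. 110.]
top -16 28 [55. 61. 82.]
top -8 11 [62. 77. 81.]
top 0 34 [ 60.  73. 143.]
top 8 39 [ 62.  68. 146.]
scene -120 56 [32. 42. 50.]
scene -112 173 [ 49.  78. 102.]
scene -104 33 [ 62.  91. 106.]
scene -96 22 [100. 104. 105.]
scene -88 23 [102. 106. 108.]
scene -80 19 [102. 105. 108.]
scene -72 22 [104. 107. 108.]
scene -64 1 [105. 105. 105.]
scene -56 0 
scene -48 13 [ 94. 104. 113.]
scene -40 6 [ 94. 104. 111.]
scene -32 4 [109. 110. 112.]
scene -24 4 [111. 111. 112.]
scene -16 15 [68. 76. 81.]
scene -8 21 [64. 69. 79.]
scene 0 22 [139. 142. 146.]
scene 8 21 [135. 143. 148.]
```

View pics/rt.png

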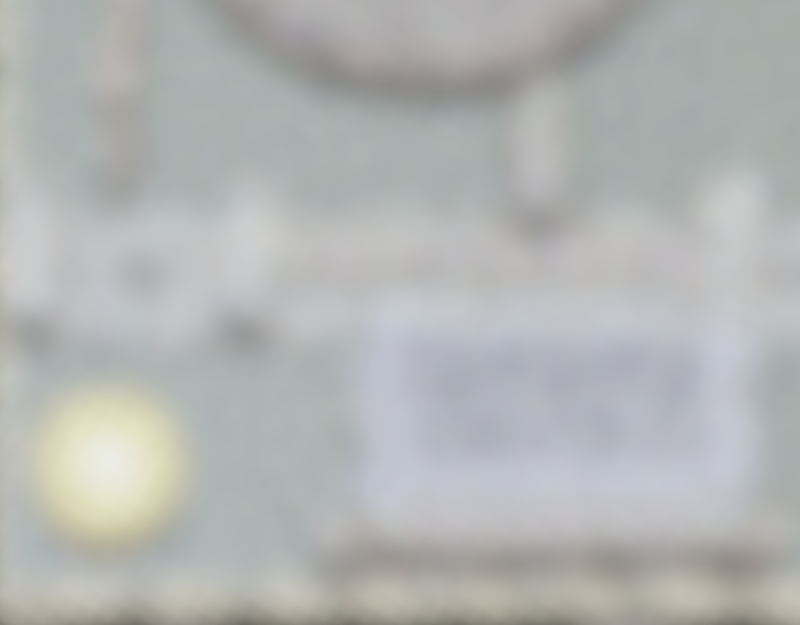

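View pics/rs.png

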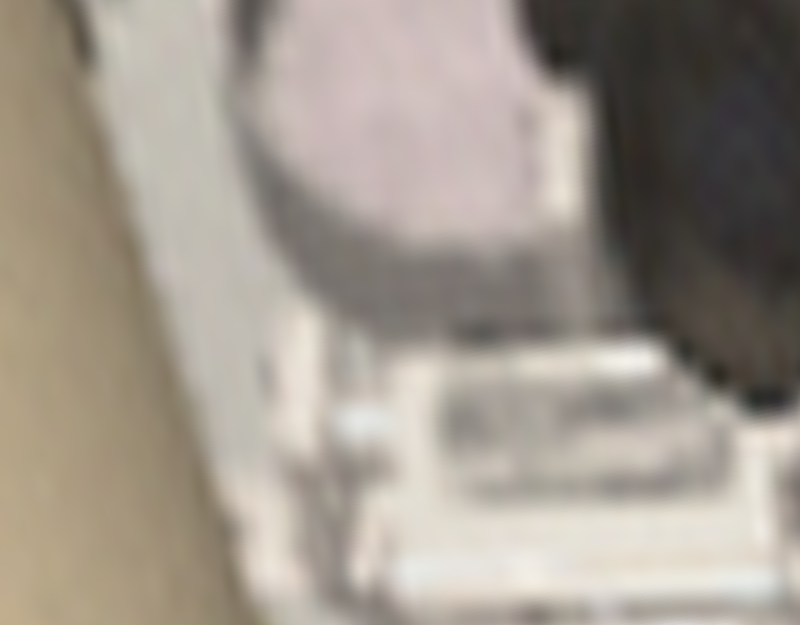

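Run:
```python
from h import *
np.set_printoptions(linewidth=250,suppress=True)
A=[]
for n in('top','scene'):
    f=np.load(n+'0.npz');d=f['d'];L=loc(cloud(n,d).reshape(-1,3))[d.ravel()>0];A.append(L)
    # guard angle: points on guard
    q=L[(L[:,0]>-5)&(L[:,0]<95)&(abs(L[:,1])<60)&(L[:,2]>95)&(L[:,2]<170)]
    print(n,len(q),np.polyfit(q[:,0],q[:,2],1))
    for lo in range(-10,30,4):
        s=q[(q[:,0]>=lo)&(q[:,0]<lo+4)]
        if len(s):print(lo,len(s),np.median(s[:,2]).round(1),np.percentile(s[:,1],[3,97]).round())
L=np.vstack(A)
# height map max on 30mm grid
gx=range(210,-240,-30);gy=range(240,-330,-30)
print('y:',list(gy))
for x in gx:
    row=[]
    for y in gy:
        s=L[(abs(L[:,0]-x)<15)&(abs(L[:,1]-y)<15)]
        row.append(int(np.percentile(s[:,2],98)) if len(s)>2 else -1)
    print(x,row)
```

```text
top 634 [ -0.54313996 146.28071536]
-6 1 136.4 [55. 55.]
-2 2 152.5 [56. 59.]
2 29 141.1 [-56.  55.]
6 40 142.5 [-50.  52.]
10 30 142.9 [-57.  55.]
14 24 138.8 [-53.  54.]
18 23 135.0 [-53.  52.]
22 30 132.8 [-54.  57.]
26 28 130.3 [-53.  53.]
scene 185 [ -0.51705766 145.16177169]
-6 5 130.4 [53. 55.]
-2 6 140.6 [-52.  52.]
2 36 141.5 [-57.  54.]
6 51 141.3 [-54.  50.]
10 22 143.9 [-31.  49.]
14 2 140.8 [-54. -51.]
18 1 137.9 [-27. -27.]
22 6 134.9 [-57.  31.]
26 4 131.4 [-54. -29.]
y: [240, 210, 180, 150, 120, 90, 60, 30, 0, -30, -60, -90, -120, -150, -180, -210, -240, -270, -300]
210 [17, 17, 15, 9, 2, 2, 4, 152, 161, 125, 4, 5, 6, 5, 6, 6, 4, 10, 27]
180 [13, 15, 14, 4, 4, 3, 6, 3, 111, 5, 5, 4, 4, 4, 7, 4, 8, 6, 136]
150 [5, 4, 5, 4, 3, 4, 3, 4, 4, 4, 3, 4, 4, 3, 3, 4, 4, 3, 139]
120 [4, 66, 4, 4, 3, 60, 89, 90, 88, 91, 90, 60, 3, 4, 3, 3, 3, 5, 144]
90 [71, 70, 72, 3, 5, 61, 104, 105, 108, 105, 104, 61, 2, 3, 2, 0, -498, 7, 141]
60 [68, 73, 70, 4, 4, 63, 118, 122, 121, 121, 119, 62, 2, 6, 42, 181, 176, -393, 126]
30 [4, 5, 5, 3, 5, 65, 137, 138, 139, 136, 140, 62, 3, 3, 176, 180, 181, 181, 180]
0 [2, 3, 5, 7, 3, 63, 156, 146, 148, 145, 145, 61, 3, 133, 180, 192, 183, 182, 183]
-30 [3, 4, 5, 5, 6, 90, 170, 90, 79, 113, 86, 65, 3, 170, 179, 194, 194, 192, 188]
-60 [4, 4, 5, 4, 3, 92, 150, 89, 110, 110, 109, 64, 2, 178, 183, 194, 195, 192, 191]
-90 [369, 4, 5, 5, 4, 80, 85, 101, 108, 108, 108, 63, 3, 180, 190, 195, 194, 193, 190]
-120 [626, 2, 4, 4, 5, 60, 57, 94, 106, 104, 107, 92, 66, 180, 189, 193, 196, 193, 188]
-150 [630, 629, 0, 5, 3, 4, 4, 4, 4, 3, 4, 4, 8, 78, 178, 182, 188, 189, 188]
-180 [636, 634, 611, -739, 2, 3, 3, 2, 3, 3, 4, 4, 6, 106, 586, 587, 183, 284, 179]
-210 [643, 645, 640, -739, -738, -1, 4, 4, 4, 3, 3, 3, 55, 585, 587, 586, 586, 295, 62]
```

```bash
cat >> h.py <<'E'
from scipy.spatial.transform import Rotation as Ro
def go(x,y,z,jaw=None):
    """shift in tool axes + roll to local target; jaw = local angle (deg) for tool y"""
    s=read_state();R=Ro.from_quat(s['eef_rot']).as_matrix();T=wor([x,y,z])[0]
    sh=R.T@(T-s['ee_pos']); ang=np.rad2deg(np.arctan2(R[1,1],R[0,1]))-33
    out=dict(now=loc(s['ee_pos'])[0].round(1),jaw=round(ang,1),shift=(sh*1000).round(1),F=s['ft_force'].round(2),t=s['time'],w=round(s['width'],4))
    if jaw is not None: out['roll']=np.deg2rad((ang-jaw+90)%180-90).round(3)
    print(out)
E
python3 - <<'E'
from h import *
go(22,4,170,90); go(22,4,222,90)
f=np.load('top0.npz');print(loc(world('top',f['d'],293,178)),loc(world('top',f['d'],290,245)))
E
```

```text
{'now': array([-138. ,  287.8,  221.8]), 'jaw': np.float64(31.9), 'shift': array([-325.5,  -13.9,   51.9]), 'F': array([-0.56,  0.84, -0.02]), 't': 0.1, 'w': 0.0871, 'roll': np.float64(-1.015)}
{'now': array([-138. ,  287.8,  221.8]), 'jaw': np.float64(31.9), 'shift': array([-3.255e+02, -1.390e+01, -1.000e-01]), 'F': array([-0.56,  0.84, -0.02]), 't': 0.1, 'w': 0.0871, 'roll': np.float64(-1.015)}
[[-236.26636306 -196.38154013  580.93760169]] [[-372.95321908 -123.49495885  390.3536908 ]]
```

```bash
python3 - <<'E'
from h import *
f=np.load('top0.npz');d=f['d'];W=cloud('top',d)
u=np.zeros(d.shape,bool);u[150:262,238:325]=1
P=W[u&(d>0)]; P=P[(P[:,2]>.15)]
az=np.deg2rad(36);e=np.array([np.cos(az),np.sin(az)]);nrm=np.array([-np.sin(az),np.cos(az)])
a=P[:,:2]@e;b=P[:,:2]@nrm
for lo in np.arange(.15,.65,.05):
    s=(P[:,2]>lo)&(P[:,2]<lo+.05)
    if s.sum()>3:print(round(lo,2),s.sum(),'along',np.percentile(a[s],[2,98]).round(3),'perp max',np.percentile(b[s],[50,97]).round(3))
E
python3 - <<'E'
import cv2
a=cv2.imread('pics/top0.png')[140:384,60:360]; cv2.imwrite('pics/tz2.png',cv2.resize(a,None,fx=2.4,fy=2.4,interpolation=cv2.INTER_CUBIC))
E
```

```text
0.15 1465 along [0.462 0.661] perp max [-0.2   -0.141]
0.25 62 along [0.402 0.495] perp max [-0.148 -0.128]
0.3 776 along [0.333 0.482] perp max [-0.157 -0.11 ]
0.35 953 along [0.234 0.426] perp max [-0.135 -0.075]
0.4 128 along [0.244 0.44 ] perp max [-0.155 -0.073]
0.5 5 along [0.387 0.438] perp max [-0.157 -0.14 ]
0.55 1070 along [0.384 0.466] perp max [-0.178 -0.139]
```

View pics/tz2.png

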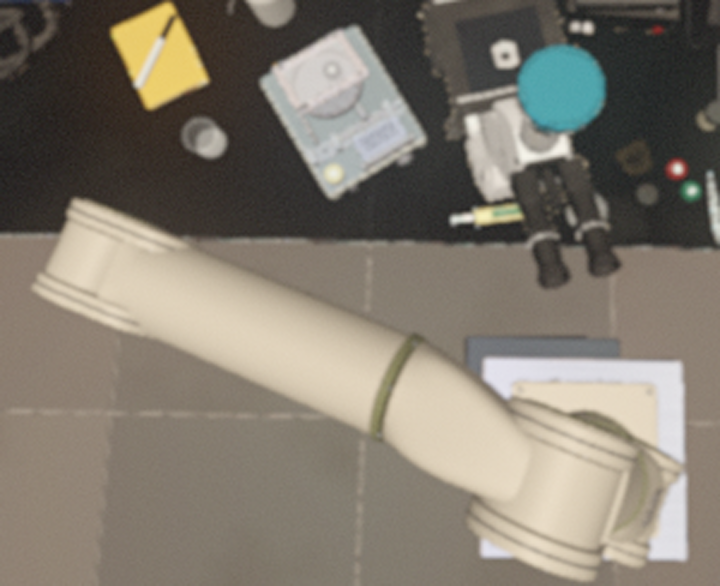

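Request:
move_arm --pt "-0.02 -0.001 0 -0.06" --pt "-0.05 -0.002 0 -0.14" --pt "-0.085 -0.004 0 -0.25" --pt "-0.12 -0.005 0 -0.37" --pt "-0.155 -0.007 0 -0.49" --pt "-0.19 -0.008 0 -0.6" --pt "-0.225 -0.01 0 -0.71" --pt "-0.26 -0.011 0 -0.82" --pt "-0.29 -0.012 0.005 -0.92" --pt "-0.31 -0.013 0.01 -0.98" --pt "-0.32 -0.014 0.015 -1.005" --pt "-0.3255 -0.0139 0.02 -1.015" --pt "-0.3255 -0.0139 0.02 -1.015" --claw -1 --newtons 10

```text
time: 1.4
ee_pos: [0.5543, 0.4143, 0.2012]
eef_rot: [-0.284, 0.959, -0.0, -0.001]
ft_force: [-0.6, -0.4, -0.3]
width: 0.0005
```

Run:
```python
from h import *
snap('top','t1');snap('scene','s1');go(22.4,4,145,90);print(read_state()['joint_positions'].round(2))
a=cv2.imread('pics/t1.png')[120:384,100:400];b=cv2.imread('pics/s1.png')[0:264,100:400]
cv2.imwrite('pics/c1.png',cv2.resize(np.hstack([a,b]),(800,352)))
```

```text
{'now': array([ 22. ,   5.3, 202.4]), 'jaw': np.float64(90.0), 'shift': array([-0.4, -1.3, 57.4]), 'F': array([-0.26, -0.12,  0.3 ]), 't': 1.5, 'w': 0.0005, 'roll': np.float64(0.001)}
[-0.67  0.49 -0.06  1.28  0.03  1.37  1.42]
```

View pics/c1.png

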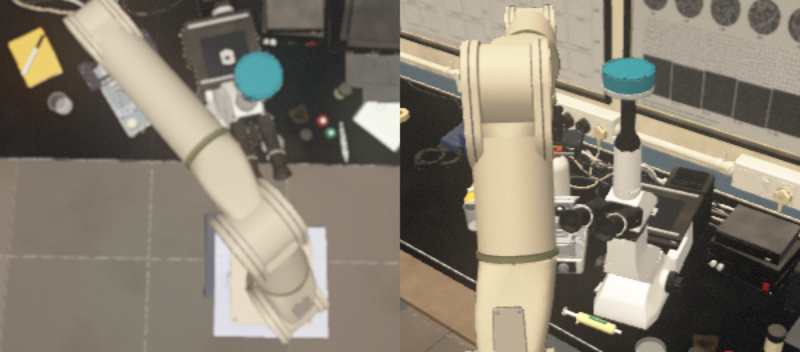

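Request:
move_arm --pt "0 0 0.012 0" --pt "0 0 0.03 0" --pt "0 0 0.045 0" --pt "0 0 0.053 0" --pt "0 0 0.055 0" --pt "0 0 0.057 0" --pt "0 0 0.059 0" --pt "0 0 0.061 0"

```text
time: 2.3
ee_pos: [0.5547, 0.4152, 0.1423]
eef_rot: [-0.284, 0.959, 0.0, 0.001]
ft_force: [-0.9, -0.1, 2.0]
width: 0.0007
```

Request:
move_arm --pt "0.001 0 0.003 0" --pt "0.0025 0 0.006 0" --pt "0.004 0 0.0085 0" --pt "0.005 0 0.011 0" --pt "0.006 0 0.0135 0" --pt "0.007 0 0.016 0" --pt "0.008 0 0.0185 0" --pt "0.009 0 0.021 0" --pt "0.0098 0 0.0235 0" --pt "0.0106 0 0.026 0"

```text
time: 3.3
ee_pos: [0.5454, 0.4092, 0.1154]
eef_rot: [-0.284, 0.959, 0.0, 0.0]
ft_force: [0.3, 0.1, 0.4]
width: 0.0005
```

Run:
```python
from h import *
go(8.4,4,100.6,90)
snap('top','t2');snap('scene','s2')
a=cv2.imread('pics/t2.png')[140:240,130:260];b=cv2.imread('pics/s2.png')[100:220,160:290]
cv2.imwrite('pics/c2.png',np.hstack([cv2.resize(a,(400,308)),cv2.resize(b,(400,369))[:308]]))
```

```text
{'now': array([ 11.7,   4.3, 115.4]), 'jaw': np.float64(90.0), 'shift': array([ 3.4, -0.3, 14.8]), 'F': array([0.32, 0.09, 0.42]), 't': 3.3, 'w': 0.0005, 'roll': np.float64(0.0)}
```

View pics/c2.png

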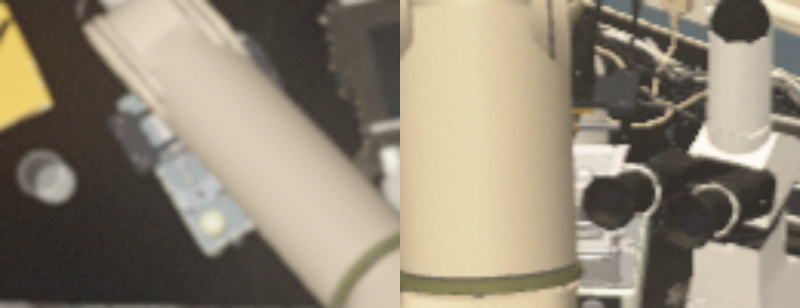

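Run:
```python
from h import *
for n in('s2','t2'):
    d=np.load(n+'.npz')['d'];L=loc(cloud('scene' if n[0]=='s' else 'top',d).reshape(-1,3))[d.ravel()>0]
    q=L[(L[:,0]>-20)&(L[:,0]<95)&(abs(L[:,1])<66)&(L[:,2]>88)&(L[:,2]<160)]
    print(n,len(q))
    for lo in range(-20,95,5):
        s=q[(q[:,0]>=lo)&(q[:,0]<lo+5)]
        if len(s)>1:print(lo,len(s),np.median(s[:,2]).round(1),np.percentile(s[:,1],[3,97]).round())
```

```text
s2 159
-10 3 109.2 [-28. -25.]
0 3 108.3 [-30. -21.]
5 5 105.9 [-33. -23.]
10 2 104.7 [-35. -29.]
15 2 102.9 [-21. -18.]
20 6 103.4 [-54. -18.]
25 7 102.6 [-54. -21.]
30 10 100.9 [-59. -19.]
35 10 100.9 [-62. -16.]
40 12 100.5 [-58. -16.]
45 5 98.6 [-65. -32.]
50 11 97.6 [-64. -15.]
55 10 96.8 [-62. -14.]
60 14 96.3 [-59. -19.]
65 8 95.3 [-59. -15.]
70 7 94.1 [-62. -15.]
75 13 94.0 [-61. -12.]
80 8 93.4 [-65. -11.]
85 9 90.4 [-54. -20.]
90 13 90.8 [-64. -10.]
t2 47
-20 3 116.6 [56. 59.]
-10 5 109.7 [43. 58.]
-5 7 109.9 [44. 60.]
5 2 107.7 [49. 54.]
10 4 105.2 [45. 61.]
25 3 101.4 [54. 58.]
30 3 104.2 [52. 59.]
35 4 101.1 [53. 61.]
40 3 98.0 [51. 59.]
45 5 99.6 [52. 60.]
50 2 96.9 [53. 57.]
55 3 96.8 [55. 60.]
```

Request:
move_arm --pt "0.0008 0 0.003 0" --pt "0.0016 0 0.006 0" --pt "0.0024 0 0.009 0" --pt "0.003 0 0.012 0" --pt "0.0034 0 0.015 0" --pt "0.0038 0 0.0175 0" --pt "0.004 0 0.02 0" --pt "0.0042 0 0.022 0" --pt "0.0042 0 0.0235 0" --pt "0.0042 0 0.0245 0"

```text
time: 4.4
ee_pos: [0.5434, 0.408, 0.0926]
eef_rot: [-0.284, 0.959, 0.001, 0.002]
ft_force: [7.9, 5.3, 1.6]
width: 0.0011
```

```bash
cat > gd.py <<'E'
from h import *
import sys
def guard(k):
  for n in('scene','top'):
    p,d=snap(n,n[0]+k);L=loc(cloud(n,d).reshape(-1,3))[d.ravel()>0]
    q=L[(L[:,0]>-15)&(L[:,0]<95)&(abs(L[:,1])<64)&(L[:,2]>80)&(L[:,2]<105)]
    for lo in range(-15,95,15):
        s=q[(q[:,0]>=lo)&(q[:,0]<lo+15)]
        if len(s)>1:print(n,lo,len(s),np.median(s[:,2]).round(1),np.percentile(s[:,1],[3,97]).round())
if __name__=='__main__':
  go(7.5,4,90,90);guard(sys.argv[1])
E
python3 gd.py 3
```

```text
{'now': array([ 9.4,  4.4, 92.6]), 'jaw': np.float64(90.0), 'shift': array([ 1.9, -0.4,  2.6]), 'F': array([7.94, 5.26, 1.61]), 't': 4.4, 'w': 0.0011, 'roll': np.float64(0.0)}
scene 15 6 87.5 [-26. -20.]
scene 30 10 88.3 [-32. -18.]
scene 45 33 88.6 [-59. -13.]
scene 60 46 87.8 [-62. -12.]
scene 75 33 87.8 [-59. -13.]
scene 90 6 87.8 [-50. -16.]
top -15 10 90.9 [42. 59.]
top 0 6 88.5 [45. 58.]
top 15 9 87.8 [49. 60.]
top 30 11 88.5 [52. 60.]
top 45 4 86.3 [56. 61.]
top 60 2 88.8 [59. 61.]
```

The guard is nearly flat. The tip is leaning on the ridge, with a 9 N horizontal force, so I'll back off 4 mm toward the rear and then press straight down.

Request:
move_arm --pt "-0.002 0 0 0" --pt "-0.005 0 0 0" --pt "-0.005 0 0.0005 0" --pt "-0.005 0 0.001 0" --pt "-0.005 0 0.0015 0" --pt "-0.005 0 0.002 0"

```text
time: 5.1
ee_pos: [0.5461, 0.4096, 0.0903]
eef_rot: [-0.284, 0.959, 0.0, 0.0]
ft_force: [-4.2, -4.4, 14.5]
width: 0.0004
```

Request:
move_arm --pt "-0.005 0 -0.01 0" --pt "-0.005 0 -0.035 0" --pt "-0.005 0 -0.07 0.1" --pt "-0.005 0.02 -0.1 0.22" --pt "-0.005 0.05 -0.11 0.36" --pt "-0.005 0.09 -0.11 0.5" --pt "-0.005 0.13 -0.11 0.64" --pt "-0.005 0.17 -0.11 0.78" --pt "-0.005 0.21 -0.11 0.92" --pt "-0.005 0.24 -0.11 1.06" --pt "-0.005 0.26 -0.11 1.2" --pt "-0.005 0.27 -0.11 1.34" --pt "-0.005 0.27 -0.11 1.47" --pt "-0.005 0.27 -0.11 1.571" --pt "-0.005 0.27 -0.11 1.571" --claw -0.2

```text
time: 6.6
ee_pos: [0.4029, 0.6389, 0.1988]
eef_rot: [0.478, 0.879, -0.0, 0.0]
ft_force: [0.5, 0.4, 0.3]
width: 0.0351
```

```bash
python3 gd.py 4
python3 - <<'E'
import cv2,numpy as np
a=cv2.imread('pics/t4.png')[140:235,140:250];b=cv2.imread('pics/s4.png')[120:215,170:280]
cv2.imwrite('pics/c4.png',np.hstack([cv2.resize(x,(400,345),interpolation=cv2.INTER_CUBIC) for x in(a,b)]))
from h import *
def rect(n,k,z,sc,xr,yr):
    p=np.load(k+'.npz')['p']
    X,Y=np.meshgrid(np.arange(xr[0],xr[1],1/sc),np.arange(yr[0],yr[1],1/sc),indexing='ij')
    uv=proj(n,wor(np.c_[X.ravel(),Y.ravel(),np.full(X.size,z)])).astype(np.float32).reshape(X.shape+(2,))
    return cv2.cvtColor(cv2.remap(p,uv[...,0],uv[...,1],cv2.INTER_CUBIC)[::-1,::-1],cv2.COLOR_RGB2BGR)
cv2.imwrite('pics/r4.png',rect('top','t4',114,5,(-110,0),(-75,75)))
cv2.imwrite('pics/r4s.png',rect('scene','s4',114,5,(-110,0),(-75,75)))
E
```

```text
{'now': array([ 17.3, 274.5, 198.8]), 'jaw': np.float64(-0.1), 'shift': array([-270.5,   -9.5,  108.9]), 'F': array([0.54, 0.44, 0.31]), 't': 6.6, 'w': 0.0351, 'roll': np.float64(1.57)}
scene -15 83 88.2 [-14.  55.]
scene 0 45 88.2 [-12.  55.]
scene 15 69 88.0 [-24.  56.]
scene 30 65 87.8 [-29.  57.]
scene 45 83 88.1 [-56.  55.]
scene 60 85 87.5 [-62.  55.]
scene 75 96 87.7 [-59.  55.]
scene 90 25 88.4 [-59.  53.]
top -15 96 89.3 [-59.  57.]
top 0 120 87.7 [-60.  57.]
top 15 123 88.3 [-60.  57.]
top 30 124 87.7 [-60.  57.]
top 45 123 88.0 [-59.  57.]
top 60 121 87.7 [-59.  57.]
top 75 116 88.0 [-60.  57.]
top 90 50 88.8 [-56.  56.]
```

View pics/c4.png

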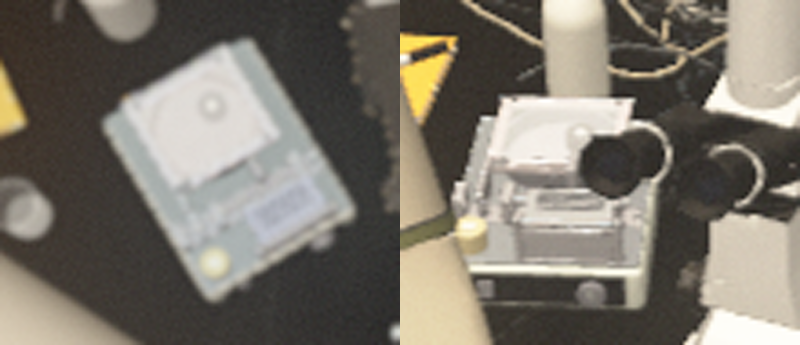

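View pics/r4.png

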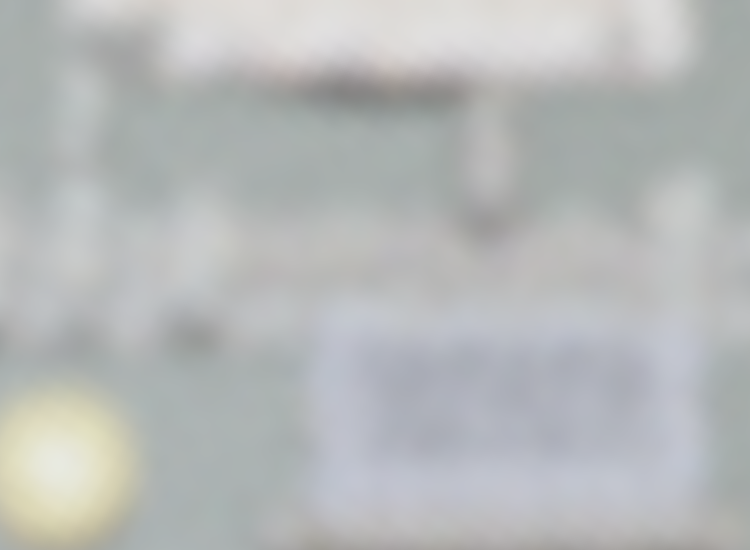

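View pics/r4s.png

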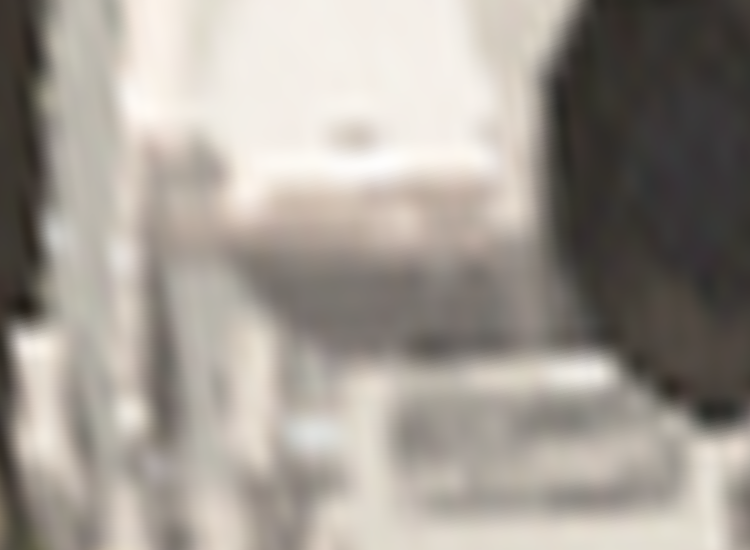

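```bash
python3 -c "
from h import *
go(-52,-43,125,0)"
```

```text
{'now': array([ 17.4, 274.3, 198.9]), 'jaw': np.float64(0.2), 'shift': array([-317. ,  -70.4,   74.1]), 'F': array([-0.02,  0.71,  0.85]), 't': 6.7, 'w': 0.0348, 'roll': np.float64(0.003)}
```

Request:
move_arm --pt "-0.015 -0.003 0 0" --pt "-0.045 -0.01 0 0" --pt "-0.085 -0.019 0 0" --pt "-0.125 -0.028 0 0" --pt "-0.165 -0.037 0 0" --pt "-0.205 -0.046 0 0" --pt "-0.245 -0.055 0 0" --pt "-0.28 -0.063 0 0.002" --pt "-0.305 -0.068 0.01 0.003" --pt "-0.315 -0.07 0.03 0.003" --pt "-0.317 -0.0705 0.05 0.003" --pt "-0.317 -0.0705 0.064 0.003" --pt "-0.317 -0.0705 0.071 0.003" --pt "-0.317 -0.0705 0.071 0.003"

```text
time: 8.1
ee_pos: [0.5161, 0.3348, 0.1273]
eef_rot: [0.478, 0.879, -0.001, -0.0]
ft_force: [0.8, 0.3, 0.1]
width: 0.0349
```

Run:
```python
from h import *
go(-52,-43,110,0);snap('top','t5');snap('scene','s5')
a=cv2.imread('pics/t5.png')[140:235,140:250];b=cv2.imread('pics/s5.png')[120:215,170:280]
cv2.imwrite('pics/c5.png',np.hstack([cv2.resize(x,(400,345),interpolation=cv2.INTER_CUBIC) for x in(a,b)]))
```

```text
{'now': array([-53.4, -42.2, 127.3]), 'jaw': np.float64(-0.1), 'shift': array([-0.8,  1.4, 17.3]), 'F': array([0.82, 0.27, 0.12]), 't': 8.1, 'w': 0.0349, 'roll': np.float64(-0.001)}
```

View pics/c5.png

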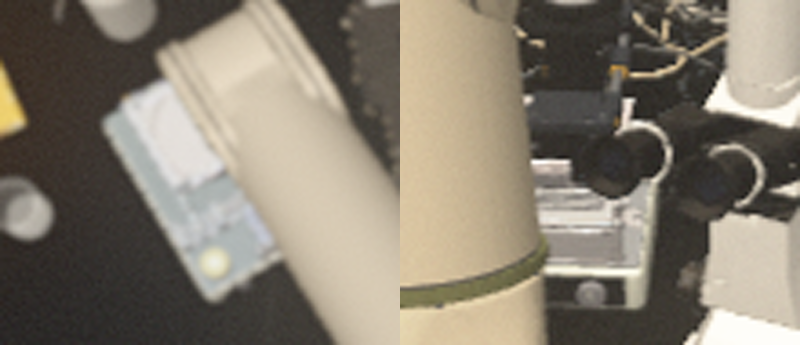

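Request:
move_arm --pt "0 0.001 0.005 0" --pt "-0.001 0.001 0.011 0" --pt "-0.001 0.001 0.016 0" --pt "-0.001 0.001 0.018 0" --pt "-0.001 0.001 0.02 0" --pt "-0.001 0.001 0.0215 0" --pt "-0.001 0.001 0.023 0" --pt "-0.001 0.001 0.023 0"

```text
time: 9.0
ee_pos: [0.5183, 0.3343, 0.1052]
eef_rot: [0.478, 0.878, 0.0, 0.0]
ft_force: [-0.1, -0.8, 2.7]
width: 0.035
```

```bash
python3 -c "
from h import *
go(-52,-43,100,0)"
```

```text
{'now': array([-51.8, -43.7, 105.2]), 'jaw': np.float64(-0.2), 'shift': array([ 0.7, -0.2,  5.2]), 'F': array([-0.09, -0.8 ,  2.66]), 't': 9.0, 'w': 0.035, 'roll': np.float64(-0.003)}
```

Request:
move_arm --pt "0 0 0.001 0" --pt "0 0 0.002 0" --pt "0 0 0.003 0" --pt "0 0 0.004 0" --pt "0 0 0.004 0"

```text
time: 9.5
ee_pos: [0.5183, 0.3343, 0.1012]
eef_rot: [0.478, 0.878, 0.0, 0.0]
ft_force: [0.8, 0.9, 5.4]
width: 0.0345
```

Request:
move_arm --pt "0 0 0.0008 0" --pt "0.0015 0 0.0008 0" --pt "0.003 0 0.0008 0" --pt "0.0045 0 0.0008 0" --pt "0.006 0 0.0008 0" --pt "0.0075 0 0.0008 0" --pt "0.009 0 0.0008 0" --pt "0.0105 0 0.0008 0" --pt "0.012 0 0.0008 0"

```text
time: 10.4
ee_pos: [0.5127, 0.3429, 0.1005]
eef_rot: [0.479, 0.878, -0.0, 0.001]
ft_force: [3.4, -3.4, 4.9]
width: 0.0347
```

```bash
python3 -c "
from h import *
go(-52,-8,100,0)"
```

```text
{'now': array([-51.8, -33.5, 100.5]), 'jaw': np.float64(-0.2), 'shift': array([25.5, -0.3,  0.4]), 'F': array([ 3.41, -3.4 ,  4.92]), 't': 10.4, 'w': 0.0347, 'roll': np.float64(-0.004)}
```

Request:
move_arm --pt "0 0 0 0" --pt "0 0 0 0"

```text
time: 10.6
ee_pos: [0.5125, 0.3431, 0.1005]
eef_rot: [0.479, 0.878, -0.0, 0.001]
ft_force: [4.0, -2.2, 5.1]
width: 0.0349
```

```bash
python3 -c "
from h import *
go(-52,-8,100,0);print(read_state()['torque'])"
```

```text
{'now': array([-51.8, -33.2, 100.5]), 'jaw': np.float64(-0.2), 'shift': array([25.2, -0.3,  0.4]), 'F': array([ 4.04, -2.21,  5.11]), 't': 10.6, 'w': 0.0349, 'roll': np.float64(-0.004)}
[-0.82668259 -0.55582188  0.07429701]
```

Request:
move_arm --pt "-0.001 0 0.0005 0" --pt "-0.001 0 0.001 0" --pt "0 0 0.001 0" --pt "0.0015 0 0.001 0" --pt "0.003 0 0.001 0" --pt "0.003 0 0.001 0"

```text
time: 11.2
ee_pos: [0.5116, 0.3449, 0.0999]
eef_rot: [0.479, 0.878, -0.0, 0.001]
ft_force: [3.6, -4.8, 8.1]
width: 0.0351
```

```bash
python3 -c "
from h import *
go(-52,-8,100,0);print(read_state()['torque'])"
```

```text
{'now': array([-51.6, -31.2,  99.9]), 'jaw': np.float64(-0.3), 'shift': array([23.2, -0.5, -0.2]), 'F': array([ 3.56, -4.77,  8.09]), 't': 11.2, 'w': 0.0351, 'roll': np.float64(-0.005)}
[-1.45445078 -0.65607359  0.13663584]
```

Request:
move_arm --pt "0.0015 0 -0.0003 0" --pt "0.003 0 -0.0003 0" --pt "0.0045 0 -0.0003 0" --pt "0.006 0 -0.0003 0"

```text
time: 11.6
ee_pos: [0.5082, 0.3502, 0.1]
eef_rot: [0.479, 0.878, -0.0, 0.001]
ft_force: [3.5, -4.9, 6.8]
width: 0.0344
```

```bash
python3 -c "
from h import *
go(-52,-8,100,0);print(read_state()['torque'])"
```

```text
{'now': array([-51.6, -24.9, 100. ]), 'jaw': np.float64(-0.3), 'shift': array([16.9, -0.5, -0. ]), 'F': array([ 3.52, -4.88,  6.77]), 't': 11.6, 'w': 0.0344, 'roll': np.float64(-0.005)}
[-1.17441937 -0.74074385  0.06552446]
```

Request:
move_arm --pt "0.0015 0 0 0" --pt "0.003 0 0 0" --pt "0.0045 0 0 0" --pt "0.006 0 0 0" --pt "0.0075 0 0 0" --pt "0.009 0 0 0" --pt "0.0105 0 0 0" --pt "0.012 0 0 0" --pt "0.013 0 0 0"

```text
time: 12.5
ee_pos: [0.5018, 0.36, 0.1]
eef_rot: [0.48, 0.877, -0.001, 0.002]
ft_force: [7.6, -8.3, 5.8]
width: 0.0348
```

```bash
python3 -c "
from h import *
go(-52,-8,100,0);print(read_state()['torque'])"
```

```text
{'now': array([-51.6, -13.3, 100. ]), 'jaw': np.float64(-0.3), 'shift': array([ 5.3, -0.4, -0. ]), 'F': array([ 7.62, -8.35,  5.79]), 't': 12.5, 'w': 0.0348, 'roll': np.float64(-0.006)}
[-2.09516169 -1.31983897 -0.04562644]
```

Request:
move_arm --pt "0 0 0 0" --pt "0 0 0 0"

```text
time: 12.7
ee_pos: [0.5018, 0.36, 0.1]
eef_rot: [0.48, 0.877, -0.001, 0.002]
ft_force: [6.0, -8.0, 7.4]
width: 0.0349
```

Run:
```python
from h import *
go(-52,-8,100,0);snap('top','t6');snap('scene','s6')
a=cv2.imread('pics/t6.png')[140:235,140:250];b=cv2.imread('pics/s6.png')[120:215,170:280]
cv2.imwrite('pics/c6.png',np.hstack([cv2.resize(x,(400,345),interpolation=cv2.INTER_CUBIC) for x in(a,b)]))
```

```text
{'now': array([-51.6, -13.3, 100. ]), 'jaw': np.float64(-0.3), 'shift': array([ 5.3, -0.4, -0. ]), 'F': array([ 6.  , -7.96,  7.42]), 't': 12.7, 'w': 0.0349, 'roll': np.float64(-0.006)}
```

View pics/c6.png

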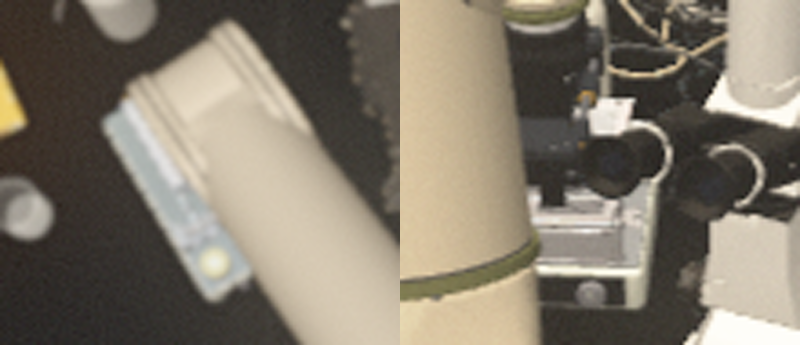

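Request:
move_arm --pt "0.0005 0 0 0" --pt "0.001 0 0 0" --pt "0.0015 0 0 0"

```text
time: 13.1
ee_pos: [0.5018, 0.3601, 0.1]
eef_rot: [0.48, 0.877, -0.001, 0.002]
ft_force: [7.1, -11.3, 7.3]
width: 0.0347
```

Run:
```python
from h import *
go(-52,-8,100,0)
```

```text
{'now': array([-51.6, -13.1, 100. ]), 'jaw': np.float64(-0.4), 'shift': array([ 5.1, -0.4, -0. ]), 'F': array([  7.05, -11.29,   7.34]), 't': 13.1, 'w': 0.0347, 'roll': np.float64(-0.007)}
```

Request:
move_arm --pt "-0.003 0 0 0" --pt "-0.006 0 0 0" --pt "-0.0075 0 0 0" --pt "-0.0075 0 -0.005 0" --pt "-0.0075 0 -0.012 0" --pt "-0.0075 0 -0.03 0" --pt "-0.0075 0 -0.06 0" --pt "-0.0075 0 -0.09 0" --pt "0.01 0 -0.1 0" --pt "0.05 0 -0.1 0" --pt "0.09 0 -0.1 0" --pt "0.13 0 -0.1 0" --pt "0.17 0 -0.1 0" --pt "0.21 0 -0.1 0" --pt "0.24 0 -0.1 0" --pt "0.26 0 -0.1 0" --pt "0.27 0 -0.1 0" --pt "0.27 0 -0.1 0"

```text
time: 14.9
ee_pos: [0.3521, 0.5911, 0.1992]
eef_rot: [0.478, 0.878, -0.0, 0.0]
ft_force: [-0.6, -0.4, 0.8]
width: 0.0349
```

```bash
python3 gd.py 7
cat > v.py <<'E'
import sys
from h import *
k=sys.argv[1]
a=cv2.imread(f'pics/t{k}.png')[140:235,140:250];b=cv2.imread(f'pics/s{k}.png')[120:215,170:280]
cv2.imwrite(f'pics/c{k}.png',np.hstack([cv2.resize(x,(400,345),interpolation=cv2.INTER_CUBIC) for x in(a,b)]))
def rect(n,k,z,sc,xr,yr):
    p=np.load(k+'.npz')['p']
    X,Y=np.meshgrid(np.arange(xr[0],xr[1],1/sc),np.arange(yr[0],yr[1],1/sc),indexing='ij')
    uv=proj(n,wor(np.c_[X.ravel(),Y.ravel(),np.full(X.size,z)])).astype(np.float32).reshape(X.shape+(2,))
    return cv2.cvtColor(cv2.remap(p,uv[...,0],uv[...,1],cv2.INTER_CUBIC)[::-1,::-1],cv2.COLOR_RGB2BGR)
cv2.imwrite(f'pics/r{k}.png',rect('top','t'+k,114,5,(-110,0),(-75,75)))
E
python3 v.py 7
```

```text
{'now': array([-51.3, 262.1, 199.2]), 'jaw': np.float64(-0.1), 'shift': array([-257.9,   59.4,  109.3]), 'F': array([-0.62, -0.43,  0.83]), 't': 14.9, 'w': 0.0349, 'roll': np.float64(1.569)}
scene -15 80 88.4 [-25.  56.]
scene 0 46 88.6 [-24.  56.]
scene 15 65 88.2 [-24.  56.]
scene 30 68 88.1 [-29.  55.]
scene 45 86 88.2 [-57.  54.]
scene 60 89 87.9 [-58.  51.]
scene 75 85 87.9 [-60.  54.]
scene 90 33 88.2 [-55.  56.]
top -15 95 90.3 [-59.  57.]
top 0 123 88.2 [-60.  58.]
top 15 124 87.5 [-59.  57.]
top 30 124 87.5 [-61.  56.]
top 45 119 88.1 [-60.  57.]
top 60 123 87.8 [-59.  57.]
top 75 117 87.3 [-60.  56.]
top 90 40 87.5 [-57.  57.]
```

View pics/c7.png

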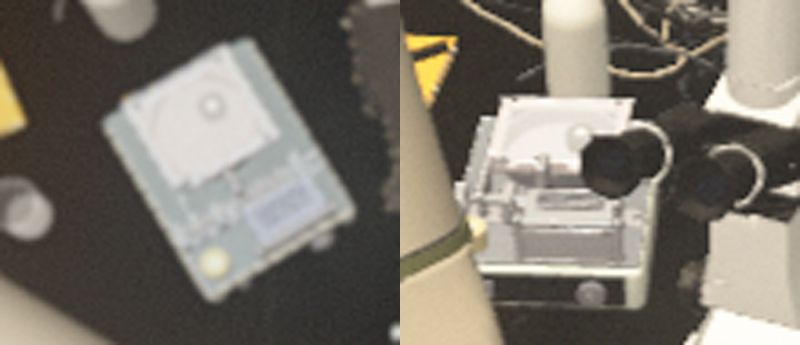

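View pics/r7.png

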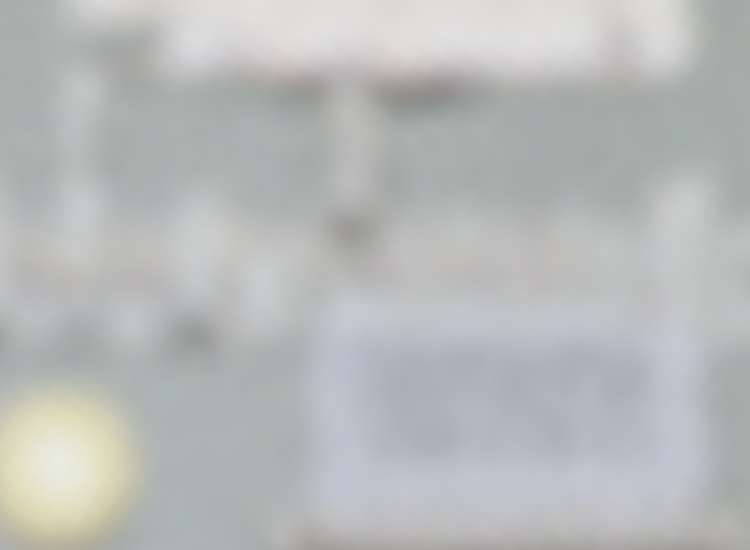

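Run:
```python
from h import *
import importlib
def prof(k,xr,z,yr=(-50,20)):
    p=cv2.cvtColor(np.load(k+'.npz')['p'],cv2.COLOR_RGB2GRAY).astype(np.float32)
    xs=np.arange(*xr,.5);ys=np.arange(yr[0],yr[1],.25)
    X,Y=np.meshgrid(xs,ys,indexing='ij')
    uv=proj('top',wor(np.c_[X.ravel(),Y.ravel(),np.full(X.size,z)])).astype(np.float32).reshape(X.shape+(2,))
    return ys,cv2.remap(p,uv[...,0],uv[...,1],cv2.INTER_CUBIC).mean(0)
for xr,z,nm in(((-38,-24),114,'top'),((-48,-42),114,'shadow')):
    ys,a=prof('t4',xr,z);_,b=prof('t7',xr,z);D=b-a   # background cancels
    if nm=='shadow': D=-D
    pos=np.clip(D,0,None);neg=np.clip(-D,0,None)
    pos[pos<.35*pos.max()]=0;neg[neg<.35*neg.max()]=0
    yp=(pos*ys).sum()/pos.sum();yn=(neg*ys).sum()/neg.sum();print(nm,pos.max(),neg.max(),yp,yn,yp-yn)
for k in('top0','t4','t7','scene0','s4','s7'):
    d=np.load(k+'.npz')['d'];L=loc(cloud('top' if k[0]=='t' else 'scene',d).reshape(-1,3))[d.ravel()>0]
    o=[]
    for lo,hi in((-98,-88),(-88,-78),(-78,-68)):
        q=L[(L[:,0]>lo)&(L[:,0]<hi)&(L[:,1]>-60)&(L[:,1]<6)&(L[:,2]>90)&(L[:,2]<120)];o.append((len(q),q[:,2].mean().round(2)))
    print(k,o)
```

```text
top 13.063126 13.441666 0.9211112171575063 -23.25091078801141 24.172022005168916
shadow 29.691086 28.73787 4.306541782572297 -21.487083958960657 25.793625741532953
top0 [(48, np.float64(103.5)), (45, np.float64(104.6)), (48, np.float64(106.63))]
t4 [(52, np.float64(102.81)), (46, np.float64(105.82)), (45, np.float64(106.39))]
t7 [(46, np.float64(103.03)), (50, np.float64(104.99)), (45, np.float64(106.18))]
scene0 [(45, np.float64(103.53)), (46, np.float64(104.99)), (41, np.float64(105.63))]
s4 [(46, np.float64(103.12)), (40, np.float64(104.26)), (51, np.float64(105.65))]
s7 [(47, np.float64(102.96)), (51, np.float64(105.3)), (39, np.float64(105.54))]
```

Run:
```python
from h import *
def prof(k,xr,z,yr=(-50,30)):
    p=cv2.cvtColor(np.load(k+'.npz')['p'],cv2.COLOR_RGB2GRAY).astype(np.float32)
    xs=np.arange(*xr,.5);ys=np.arange(yr[0],yr[1],1.)
    X,Y=np.meshgrid(xs,ys,indexing='ij')
    uv=proj('top',wor(np.c_[X.ravel(),Y.ravel(),np.full(X.size,z)])).astype(np.float32).reshape(X.shape+(2,))
    return ys,cv2.remap(p,uv[...,0],uv[...,1],cv2.INTER_CUBIC).mean(0)
np.set_printoptions(linewidth=200)
for xr in((-36,-24),(-47,-43)):
    for k in('top0','t4','t7'):
        ys,a=prof(k,xr,114);print(xr,k);print(a.round().astype(int))
```

```text
(-36, -24) top0
[170 170 170 171 171 171 171 171 170 170 170 170 170 170 170 169 168 168 168 169 171 173 176 179 182 184 186 187 186 184 182 178 174 171 169 168 168 169 170 171 172 173 173 173 174 174 174 173 173
 173 172 172 173 173 173 173 173 173 173 173 174 174 175 175 175 175 175 175 175 175 176 176 176 175 175 174 174 175 175 176]
(-36, -24) t4
[168 168 168 168 168 169 168 168 169 169 169 168 168 167 167 167 167 167 166 167 168 169 172 176 180 183 185 185 184 182 179 175 172 169 167 166 167 167 168 170 171 171 171 172 172 172 171 171 171
 171 171 171 171 172 172 172 172 172 172 172 172 173 172 172 172 172 173 173 173 173 173 173 173 173 173 173 173 174 174 174]
(-36, -24) t7
[169 170 169 169 168 168 168 169 169 169 169 168 168 168 169 169 169 169 169 169 169 169 170 170 170 171 171 171 171 171 171 171 172 172 172 172 172 172 172 172 172 172 172 171 170 170 170 171 173
 175 178 181 183 185 186 185 184 182 179 176 173 171 170 170 170 171 171 172 173 173 174 174 175 175 175 175 175 175 175 174]
(-47, -43) top0
[181 182 183 184 186 187 188 189 190 190 190 190 190 189 187 185 182 18
[... 225 characters left out ...]
6 186 187 188 190 193 196]
(-47, -43) t4
[177 178 180 181 182 183 184 186 187 187 187 187 186 185 183 182 180 178 176 174 172 170 168 165 162 159 157 156 156 157 159 161 164 167 170 173 176 178 180 182 183 183 182 182 182 182 183 184 185
 186 187 188 188 188 188 189 189 188 188 187 187 186 185 184 184 184 183 183 183 184 184 184 184 184 185 185 187 189 191 194]
(-47, -43) t7
[183 183 183 184 185 185 185 187 188 188 188 188 188 186 184 182 181 180 179 180 180 181 182 183 184 185 185 185 186 187 188 189 190 189 189 188 187 187 186 186 185 184 184 184 183 182 179 177 174
 170 167 164 161 159 157 157 158 160 164 168 172 176 179 181 182 183 183 183 183 183 184 184 185 186 187 188 189 190 191 193]
```

Run:
```python
from h import *
def rect(k,z,sc,xr,yr):
    p=np.load(k+'.npz')['p']
    X,Y=np.meshgrid(np.arange(xr[0],xr[1],1/sc),np.arange(yr[0],yr[1],1/sc),indexing='ij')
    uv=proj('top',wor(np.c_[X.ravel(),Y.ravel(),np.full(X.size,z)])).astype(np.float32).reshape(X.shape+(2,))
    return cv2.cvtColor(cv2.remap(p,uv[...,0],uv[...,1],cv2.INTER_CUBIC)[::-1,::-1],cv2.COLOR_RGB2BGR)
a=rect('t4',80,8,(-65,-15),(-5,93));b=rect('t7',80,8,(-65,-15),(-5,93))
f=lambda x:np.clip((x.astype(float)-110)*2,0,255)
cv2.imwrite('pics/d.png',cv2.resize(np.vstack([f(a),f(b)]),None,fx=.74,fy=.74))
```

```text
[ WARN:0@1.219] global loadsave.cpp:1063 imwrite_ Unsupported depth image for selected encoder is fallbacked to CV_8U.
```

View pics/d.png

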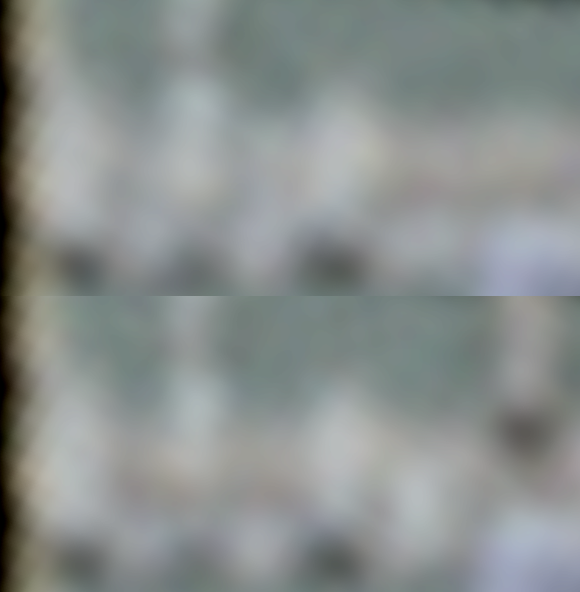

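Run:
```python
from h import *
print(r.close_job(), read_state()['time'])
```

```text
the job is handed in; nothing more can be done
the job is handed in; nothing more can be done
```

The guard is shut, the bolt is pushed to its stop, the catch has sprung back up behind it, and I handed the job in at about 15 s. Full bolt travel is inferred rather than read directly.

**What I did**
- **Guard:** I pushed it down with closed fingertips until it stopped, at about 14 N with the tip at 90 mm. Near the end the tip leaned on the ridge with about 9 N sideways, so I backed off before the last press.
- **Catch:** I held it down with one fingertip at 5 to 8 N.
- **Bolt:** The other fingertip pushed the thumb piece to the left at about 6 N until it would go no further. There the force rose to about 13 N while the tip moved only 0.2 mm for 1.5 mm of command. I then eased the push, let the catch up and withdrew.

**Last checks**
- **Guard:** It is level at 88 to 90 mm along its length in both cameras.
- **Bolt:** The pictures show the bar through the ear and reaching the keeper, with the lug past the leaf. The thumb piece moved 27.4 ± 0.7 mm. That is fully home only if the bolt began about 2.6 mm out, within its stated 0 to 3 mm. I took the hard stop as confirmation and did not push again.
- **Catch:** The leaf is back at its original height.
- **Things around it:** The specimen puck and beaker look unmoved. I did not re-measure the other loose items. The wrist force was near zero and the arm was clear of the machine.

**Disagreement**
- The fingertip position and the camera differed by about 3 mm sideways at the bolt's stop. That is slightly more than the stated 2 mm calibration error.

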